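# Sort the spacer bushes and hold the fixture case open

## Robot

A 6-joint arm with a two-finger parallel gripper is mounted at the origin on the work surface. World frame = base frame: x ahead of the robot, y to its left, z up, the work surface at z = 0. Lengths are in m, angles in rad, forces in N, time in s.
With the tool pointing down it reaches from about 0.15 to 0.775 m from the base axis. Payload 6.1 kg.
Tool frame: the origin (TCP) lies at the very end of the fingers, on their centre line; the grasp point (between the pads) lies env.tcp_to_grasp behind it (env.tcp_to_grasp is the distance from the TCP to the grasp point, in m); z points along the fingers, y is the line along which they close (so a half turn about z gives the same grasp; the last joint's range is limited). The gripper opens to 85 mm and grips with 20 to 120 N. Pads are 22 mm wide; open, the fingers measure 114 mm over their backs; the gripper's body (76 mm by 85 mm) begins 54 mm behind the grasp point. The pads swing forward as they close: fully open they stand 13 mm farther back than shut.
Start: joints at [1.194, 0.126, -0.04, 1.405, 0, 1.571], TCP at [0.193, 0.488, 0.231] pointing down, gripper open.
Joint ranges: [-2.72, 2.72], [-0.95, 1.95], [-1.27, 1.35], [-1.78, 2.02], [-1.46, 1.47], [-3.14, 3.14]. Speed limits (rad/s): [2.39, 2.39, 3.01, 3.14, 3.14, 3.14].

## Interface

Orientations are given as a unit quaternion [w, x, y, z].
In Python, from rig import env gives the robot as it stands. The module is installed in compiled form; this text tells all that it offers.
- The arm moves only by the shell command python3 -m crank 'ROWS' [FORCE]. ROWS is JSON, a list that holds one entry, the list of rows, each a list of 7 numbers: the turn, a rotation vector about the tool's x, y, z as a fraction of full scale, then the shift along the tool's x, y, z as a fraction of full scale, then the opening in per cent of the stroke, from 0 (shut) to 100 (fully open). In form: [[[ax, ay, az, tx, ty, tz, hand], ...]]. A call has exactly 10 rows; each row is the pose to reach, as a shift and turn from the pose commanded when the call began, along the tool's axes at that moment; what a row does not reach only later rows make up. Full scale, the value 1, is 0.1 m for a shift and 90 degrees for a turn. A row lasts 1/10 s, in which the tool goes at most 50 mm and 8.59 degrees, less where a joint would pass 70% of its speed; a pose out of reach is approached as far as the arm can. A call with a number of a shift or a turn outside -1 to 1 is refused whole. A call with a gripper value outside its range is refused whole. The fingers move at their own pace and stop on an object; FORCE is the grip in N (left out, the last holds). Time passes only in rows, so rows that repeat a pose let the fingers close, or fill a call up. It gives the time, the measured TCP pose, the force, the opening and the grip force at its end, in the units of the state.
- env.get_obs(): the state, without advancing time (a new reading comes with each control period).
- env.get_image(name): name is "scene" or "top"; returns a dict with "frame" (480x640x3 uint8, red, green, blue), "K" (3x3 intrinsics, pixels), "cam_to_world" (4x4, takes a point from camera to world coordinates). Camera axes: x right, y down, z forward; pixel columns grow to the right and rows downward; lengths in m; the calibration is good to about 2 mm. A picture is of the moment at which its call begins. There is no depth.
- env.hand_in(): hands the job in; it is judged then, once.
The state is a dict: "clock": time; "joints": joint angles; "joint_velocities": joint speeds; "joint_efforts": joint torques, N m; "position": TCP position; "orientation": TCP orientation; "ft_force": force on the tool from outside, world axes, zero at the start; "torque": the same for the moment, N m; "opening": finger opening in m; "finger_force": force on a finger pad.
Only numpy, scipy, OpenCV 4.12 (cv2) and the standard library are available. Lean on these libraries where they do the work, as an engineer would, in place of code of your own. Each camera call takes 0.05 s, during which the arm holds its last target. There are 200 camera calls.

## Task

The compression-fixture kit is being put away: stand each of the two loose aluminium spacer bushes upright in the rack row whose fixed sample bush has its length, and let go of them. Then tug the pale grey case's cover up by its bar handle to learn if it is caught, before pressing the release button; if it is caught, press the black button in front of it fully down, then lift the cover by the handle to more than half way to upright and finish while still holding it there with the fingers, so that a colleague can put the rack in. Leave the jars and tools where they are.

Things in the scene. Friction and masses are not known exactly. Their poses are not given: they have to be found in the camera images.
- bush_long: Loose plain aluminium spacer bush, an upright cylinder 24 mm in diameter and 65 mm tall with a dark bore mark on top, standing on the table. Origin: centre of its underside, z up the bush.
- bush_short: Loose plain aluminium spacer bush, an upright cylinder 24 mm in diameter and 45 mm tall with a dark bore mark on top, standing on the table. Origin: centre of its underside, z up the bush.
- sample_long: Fixed sample bush, 24 mm in diameter and 65 mm tall, bolted upright at the far end of the row for long bushes; it marks which row is which (the two rows swap between runs). Origin: centre of its underside, on the row's floor 4 mm above the table. Its x axis runs along the row (same heading as the rack) and points away from the free part: free row floor runs from 12 mm to 140 mm from this origin towards -x.
- sample_short: Fixed sample bush, 24 mm in diameter and 45 mm tall, bolted upright at the far end of the row for short bushes; it marks which row is which (the two rows swap between runs). Origin: centre of its underside, on the row's floor 4 mm above the table. Its x axis runs along the row (same heading as the rack) and points away from the free part: free row floor runs from 12 mm to 140 mm from this origin towards -x.
- rack: Fixed white plastic rack, 170 x 106 mm, 12 mm tall: two parallel straight rows (troughs) along its x axis, each 34 mm wide, 160 mm long inside, floor 4 mm and walls 12 mm above the table, their middle lines 30 mm either side of the rack's middle. Origin: centre of its underside.
- case: Fixed pale grey case, 160 mm (x) by 220 mm (y), 100 mm tall, its front facing the robot (-x). A black block 70 mm tall on its front, left of the middle (+y), carries the release button. A hidden catch inside may or may not hold the cover; nothing outside shows it. Origin: centre of its underside.
- cover (a joint): Angle of the case's cover, rad: 0 shut, grows as its front edge rises, stop at 1.35. The cover is an 8 mm pale grey plate hinged along the case's far top edge; it weighs 0.35 kg and falls shut when let go. If caught, it rises only about 0.04 rad (about 5 mm at the handle) and then stops hard; if not caught, it lifts freely.
- cover_handle (a point): Middle of the cover's handle: a round steel bar 12 mm in diameter, 90 mm long, along the case's y axis, on two posts at its ends; its middle line is 32 mm above the cover's top face (140 mm above the table when shut). The point moves with the cover, 130 mm to the front of the hinge line and 40 mm above it when shut.
- cover_hinge (a point): Middle of the cover's hinge line, on the case's far top edge, 100 mm above the table; its y axis runs along the hinge, its x axis points away from the front.
- release (a joint): Travel of the release button, m: 0 out (as at the start), 0.010 fully down. It takes about 4 N, and stays down once pressed. Fully down it frees the catch, which then stays free.
- release_top (a point): Centre of the top face of the black release button, a vertical cylinder 22 mm in diameter standing 18 mm out of its block, top 88 mm above the table when out, 35 mm in front of the case's front face and 75 mm left (+y) of its middle; pressed straight down.
- jar_a: Bystander: round jar of tan granules, 66 mm in diameter, 71 mm tall. Origin: centre of its underside.
- jar_b: Bystander: round jar of dark granules, 66 mm in diameter, 71 mm tall. Origin: centre of its underside.
- jar_c: Bystander: round jar of white filler, 66 mm in diameter, 71 mm tall. Origin: centre of its underside.
- bigjar_a: Bystander: brown square jar, 80 x 80 mm, 140 mm tall. Origin: centre of its underside.
- bigjar_b: Bystander: orange square jar, 80 x 80 mm, 140 mm tall. Origin: centre of its underside.
- screwdriver: Bystander: screwdriver lying on the table along its own x axis.
- wrench: Bystander: wrench lying on the table along its own x axis.
Not all that is in view belongs to the job. Leave any blue, pink or purple look-alike of the bush_short alone.

How it is judged:
By the outcome, as a careful person would: the job done as asked, in the order asked, and still so for the second after the job is handed in, while the arm keeps its last pose, push and grip.
It also fails if it takes over 72 s, if anything falls off the work surface, if the arm or the gripper's body presses on something with over 40 N, if the wrist force passes 120 N, or if a joint passes its speed limit or range.

## Working session

There is one attempt and no reset: what is moved stays moved. The work goes in short steps, Python scripts to look and compute and a shell command to move; the robot and the scene stay as the last step left them, time stands still between calls to the robot, and variables do not carry over. Pictures are saved under pics/ and viewed, at most 10 in all, crops included, and the job is handed in when it is done.

```bash
mkdir -p pics; ls
python3 - <<'E'
from rig import env
import cv2, numpy as np
for n in ("scene","top"):
    d=env.get_image(n); cv2.imwrite(f"pics/{n}0.png",d["frame"][:,:,::-1])
    print(n,np.round(d["K"],1).tolist(),np.round(d["cam_to_world"],3).tolist())
o=env.get_obs(); print(o, env.tcp_to_grasp)
E
```

```text
pics
scene [[526.0, 0.0, 319.9], [0.0, 526.0, 238.1], [0.0, 0.0, 1.0]] [[0.649, 0.475, -0.594, 1.247], [0.761, -0.407, 0.505, -0.621], [-0.002, -0.78, -0.626, 0.878], [0.0, 0.0, 0.0, 1.0]]
top [[590.0, 0.0, 314.0], [0.0, 590.0, 235.4], [0.0, 0.0, 1.0]] [[0.014, -0.974, 0.225, 0.265], [-1.0, -0.015, -0.002, -0.018], [0.006, -0.225, -0.974, 1.417], [0.0, 0.0, 0.0, 1.0]]
{'clock': 0.1, 'joints': array([ 1.19403141e+00,  1.26349490e-01, -4.05295520e-02,  1.40540869e+00,
        2.98380117e-06,  1.57081337e+00]), 'joint_velocities': array([ 4.93927130e-05, -2.97259755e-03,  3.34846055e-03,  8.44920805e-04,
       -2.19431045e-04,  4.84594074e-04]), 'joint_efforts': array([ 1.82670025e-03, -4.36904240e+01,  3.53606129e+01,  1.36671681e-02,
        8.23130040e-05, -9.68738561e-06]), 'position': array([0.19301428, 0.48782317, 0.23058039]), 'orientation': array([-1.41107275e-04,  1.87278537e-01,  9.82306568e-01, -7.32232406e-04]), 'ft_force': array([-0.12256992, -0.17231711, -0.5319124 ]), 'torque': array([ 0.04886981, -0.00429967,  0.0235886 ]), 'finger_force': 0.0, 'opening': 0.08535347118440104} 0.0187
```

View pics/scene0.png

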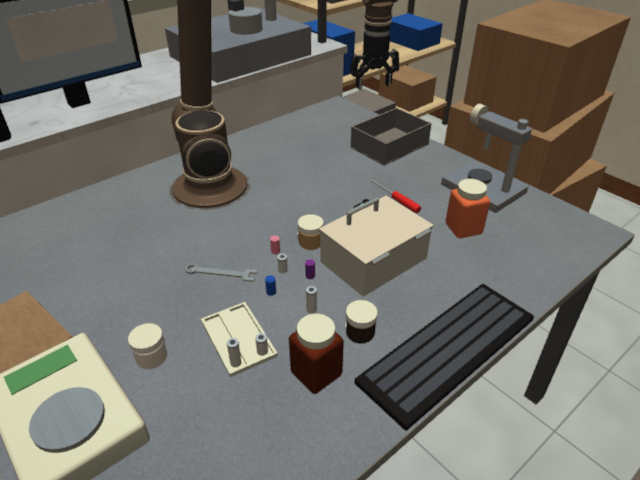

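View pics/top0.png

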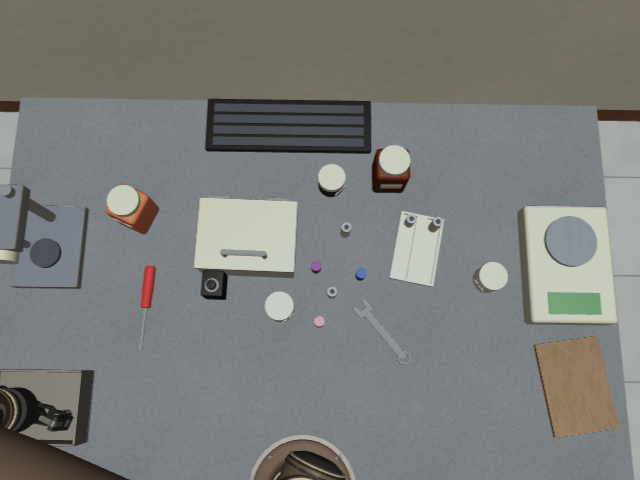

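Scene view: the long loose bush stands at about (311,290), the short at (282,262), the rack at (238,337) with samples at (234,345) and (261,342), and the case at (375,240). Top view: loose bushes at (346,228) and (332,292), rack at (416,248), samples at (411,219) and (437,223), handle at (244,253), and button at (211,285).

Run:
```python
import cv2, numpy as np
t=cv2.imread("pics/top0.png"); s=cv2.imread("pics/scene0.png")
def crop(im,x,y,w,h,k): return cv2.resize(im[y:y+h,x:x+w],None,fx=k,fy=k,interpolation=cv2.INTER_CUBIC)
a=crop(t,315,200,140,100,4); b=crop(t,190,190,120,110,3)
c=crop(s,195,235,140,145,4); d=crop(s,310,180,130,110,3)
def hs(p,q):
    h=max(p.shape[0],q.shape[0]); f=lambda i:cv2.copyMakeBorder(i,0,h-i.shape[0],0,0,cv2.BORDER_CONSTANT)
    return np.hstack([f(p),f(q)])
for n,i in(("c1",crop(t,190,190,260,110,3)),("c2",crop(s,195,180,250,195,3.2))): cv2.imwrite(f"pics/{n}.png",i); print(i.shape)
```

```text
(330, 780, 3)
(624, 800, 3)
```

View pics/c1.png

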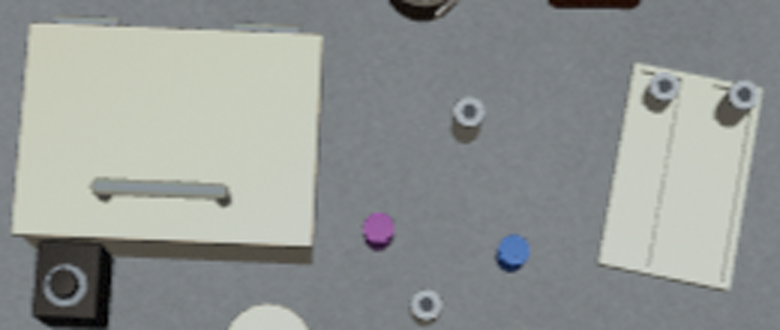

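View pics/c2.png

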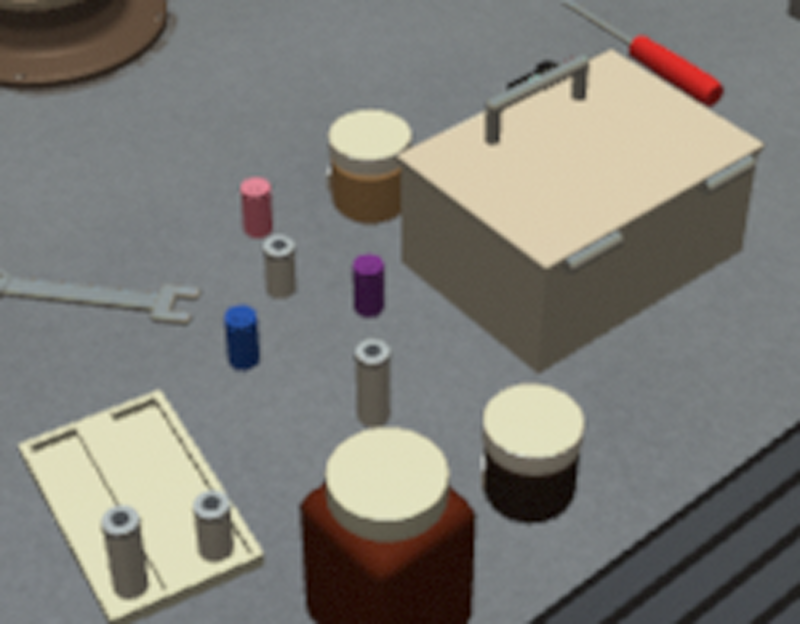

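c1: loose bush tops at crop (469,112) and (426,305), samples at (664,86) and (743,95), handle ends at (103,187) and (222,192), button at (64,285). c2: the same loose bushes at (372,350) (long) and (279,244) (short), samples at (121,517) (long-looking) and (211,502), handle ends at (492,107) and (582,65); the button is hidden.

```bash
cat > vis.py <<'E'
from rig import env
import cv2, numpy as np
def cam(n):
    d=env.get_image(n); return d
def ray(d,p):
    R=d["cam_to_world"]; v=R[:3,:3]@np.linalg.solve(d["K"],[p[0],p[1],1.]); return R[:3,3],v/np.linalg.norm(v)
def tri(d1,p1,d2,p2):
    o1,v1=ray(d1,p1);o2,v2=ray(d2,p2)
    t=np.linalg.lstsq(np.c_[v1,-v2],o2-o1,rcond=None)[0]
    a,b=o1+t[0]*v1,o2+t[1]*v2; return (a+b)/2,np.linalg.norm(a-b)
def plane(d,p,z):
    o,v=ray(d,p); return o+v*(z-o[2])/v[2]
def bore(d,p,r=5,ws=1):
    """centroid of the dark bore mark near p"""
    g=cv2.cvtColor(d["frame"],cv2.COLOR_RGB2GRAY).astype(float)
    c=np.array(p,float)
    for _ in range(3):
        x,y=np.round(c).astype(int); w=g[y-3:y+4,x-3:x+4]
        m=np.clip(w.min()+.6*(w.max()-w.min())-w,0,None); yy,xx=np.mgrid[y-3:y+4,x-3:x+4]
        m=m*(np.hypot(xx-c[0],(yy-c[1])*ws)<3.2)
        c=np.array([(m*xx).sum(),(m*yy).sum()])/m.sum()
    return c
E
python3 - <<'E'
from vis import *
t=cam("top");s=cam("scene")
T=lambda u,v:(190+u/3-.33,190+v/3-.33); S=lambda u,v:(195+u/3.2-.34,180+v/3.2-.34)
for n,a,b in (("long",T(469,112),S(372,351)),("short",T(426,305),S(279,245)),("sampA",T(664,86),S(211,502)),("sampB",T(743,95),S(121,518))):
    p,q=bore(t,a),bore(s,b,ws=1.4); X,e=tri(t,p,s,q); X0,e0=tri(t,a,s,b)
    print(n,p.round(1),q.round(1),X.round(4),round(e,4),"raw",X0.round(4))
for n,a,b in (("h1",T(105,187),S(492,107)),("h2",T(222,192),S(582,65)),
  ("case front-right top",T(312,245),S(403,157)),("case far-right top",T(321,37),S(547,264)),
  ("rack farleft",T(636,65),S(261,553)),("rack farright",T(760,87),S(112,619)),("rack nearleft",T(600,264),S(160,391)),("rack nearright",T(729,289),S(21,446))):
    X,e=tri(t,a,s,b); print(n,X.round(4),round(e,4))
print("case frontleft",plane(t,T(14,235),.108).round(4),"farleft",plane(t,T(29,24),.108).round(4))
print("button",plane(t,T(64,285),.088).round(4))
for n,a in(("jarwhite",(279.5,306)),("jardark",(331.5,180)),):print(n,plane(t,a,.071).round(4))
print("brown",plane(t,(395,160),.14).round(4))
print("pink",plane(t,(319.5,321),.045),"blue",plane(t,(361,273),.045),"purp",plane(t,(316,266),.045))
E
```

```text
long [346.1 226.6] [311. 289.] [ 0.5987 -0.0962  0.0649] 0.0 raw [ 0.5982 -0.0961  0.0635]
short [331.7 291. ] [281.8 256. ] [ 0.4484 -0.064   0.0446] 0.0005 raw [ 0.4479 -0.0638  0.0434]
sampA [411.2 218.2] [260.5 336.7] [ 0.626  -0.2531  0.0494] 0.0004 raw [ 0.6256 -0.2527  0.0492]
sampB [437.7 221. ] [232.1 341.6] [ 0.6148 -0.312   0.0695] 0.0005 raw [ 0.6143 -0.3112  0.0686]
h1 [0.5027 0.1502 0.1128] 0.0707
h2 [0.5341 0.1143 0.1676] 0.0705
case front-right top [0.4849 0.0258 0.1041] 0.005
case far-right top [0.6456 0.0212 0.1075] 0.0022
rack farleft [ 0.6532 -0.2364  0.0114] 0.0008
rack farright [ 0.6356 -0.338   0.0128] 0.0001
rack nearleft [ 0.4878 -0.2039  0.0101] 0.0022
rack nearright [ 0.4692 -0.3068  0.0101] 0.0025
case frontleft [0.4869 0.2468 0.108 ] farleft [0.6515 0.2452 0.108 ]
button [0.4527 0.2109 0.088 ]
jarwhite [0.4086 0.0553 0.071 ]
jardark [ 0.7116 -0.0608  0.071 ]
brown [ 0.7391 -0.2037  0.14  ]
pink [ 0.37818894 -0.03657198  0.045     ] blue [ 0.49180888 -0.13283864  0.045     ] purp [ 0.50686976 -0.02672213  0.045     ]
```

```bash
cat > go.py <<'E'
from rig import env
import numpy as np, sys
from scipy.spatial.transform import Rotation as R
def plan(x,y,z,yaw):
    """tool-frame delta in crank units to TCP (x,y,z), pointing down, tool y at heading yaw deg"""
    o=env.get_obs(); q=o["orientation"]; A=R.from_quat([*q[1:],q[0]]); a=np.radians(yaw)
    Y=np.array([np.cos(a),np.sin(a),0]);Z=np.array([0,0,-1.]);B=R.from_matrix(np.c_[np.cross(Y,Z),Y,Z])
    print("t",round(o["clock"],1),"tcp",o["position"].round(4),"F",o["ft_force"].round(1),"open",round(o["opening"]*1e3,1),"grip",round(float(o["finger_force"]),1))
    print("turn",((A.inv()*B).as_rotvec()/(np.pi/2)).round(3),"shift",(A.inv().apply(np.array([x,y,z])-o["position"])/.1).round(3))
if __name__=="__main__": plan(*map(float,sys.argv[1:5]))
E
python3 - <<'E'
from vis import *
t=cam("top");s=cam("scene")
T=lambda u,v:(190+u/3-.33,190+v/3-.33); S=lambda u,v:(195+u/3.2-.34,180+v/3.2-.34)
for a,b in((T(105,187),S(582,65)),(T(222,192),S(492,107))):print(tri(t,a,s,b))
E
python3 -m crank '[[[0,0,-0.012,-0.1,-0.07,0,100],[0,0,-0.024,-0.2,-0.13,0,100],[0,0,-0.036,-0.3,-0.2,0,100],[0,0,-0.048,-0.4,-0.26,0,100],[0,0,-0.06,-0.5,-0.33,0,100],[0,0,-0.072,-0.6,-0.4,0,100],[0,0,-0.084,-0.7,-0.46,0,100],[0,0,-0.096,-0.8,-0.53,0,100],[0,0,-0.108,-0.9,-0.6,0,100],[0,0,-0.12,-1,-0.66,0,100]]]' 40
python3 go.py 0.599 -0.096 0.15 79.2
```

```text
(array([0.5201101 , 0.17779744, 0.13790481]), np.float64(0.004394773403688876))
(array([0.51622474, 0.08977125, 0.13800035]), np.float64(0.00011898419147957576))
clock: 1.3
position: [0.262, 0.3895, 0.2313]
orientation: [-0.0, 0.094, 0.996, -0.0]
ft_force: [-0.1, -0.3, 0.3]
opening: 0.0852
finger_force: 0.0
t 1.3 tcp [0.262  0.3895 0.2313] F [-0.1 -0.3  0.3] open 85.2 grip 0.0
turn [-0.    -0.     0.001] shift [-4.215 -4.141  0.813]
```

```bash
python3 -m crank '[[[0,0,0,-0.1,-0.1,0,100],[0,0,0,-0.2,-0.2,0,100],[0,0,0,-0.3,-0.3,0,100],[0,0,0,-0.4,-0.4,0,100],[0,0,0,-0.5,-0.5,0,100],[0,0,0,-0.6,-0.6,0,100],[0,0,0,-0.7,-0.7,0,100],[0,0,0,-0.8,-0.8,0,100],[0,0,0,-0.9,-0.9,0,100],[0,0,0,-1,-1,0,100]]]' >/dev/null
python3 -m crank '[[[0,0,0,-0.1,-0.1,0,100],[0,0,0,-0.2,-0.2,0,100],[0,0,0,-0.3,-0.3,0,100],[0,0,0,-0.4,-0.4,0,100],[0,0,0,-0.5,-0.5,0,100],[0,0,0,-0.6,-0.6,0,100],[0,0,0,-0.7,-0.7,0,100],[0,0,0,-0.8,-0.8,0,100],[0,0,0,-0.9,-0.9,0,100],[0,0,0,-1,-1,0,100]]]' >/dev/null
python3 -m crank '[[[0,0,0,-0.1,-0.1,0,100],[0,0,0,-0.2,-0.2,0,100],[0,0,0,-0.3,-0.3,0,100],[0,0,0,-0.4,-0.4,0,100],[0,0,0,-0.5,-0.5,0,100],[0,0,0,-0.6,-0.6,0,100],[0,0,0,-0.7,-0.7,0,100],[0,0,0,-0.8,-0.8,0,100],[0,0,0,-0.9,-0.9,0,100],[0,0,0,-1,-1,0,100]]]' >/dev/null
python3 -m crank '[[[0,0,0,-0.12,-0.11,0,100],[0,0,0,-0.24,-0.22,0,100],[0,0,0,-0.36,-0.33,0,100],[0,0,0,-0.48,-0.44,0,100],[0,0,0,-0.6,-0.55,0,100],[0,0,0,-0.72,-0.67,0,100],[0,0,0,-0.84,-0.79,0,100],[0,0,0,-0.96,-0.91,0,100],[0,0,0,-1,-1,0,100],[0,0,0,-1,-1,0,100]]]' >/dev/null
python3 go.py 0.5985 -0.0962 0.025 79.2
```

```text
t 5.3 tcp [ 0.5802 -0.0791  0.2309] F [ 0.5 -0.5 -0.4] open 85.0 grip 0.0
turn [-0.    -0.    -0.001] shift [-0.213 -0.133  2.059]
```

```bash
python3 -m crank '[[[0,0,0,-0.05,-0.03,0.1,100],[0,0,0,-0.1,-0.06,0.2,100],[0,0,0,-0.15,-0.1,0.3,100],[0,0,0,-0.21,-0.13,0.4,100],[0,0,0,-0.21,-0.13,0.5,100],[0,0,0,-0.21,-0.13,0.6,100],[0,0,0,-0.21,-0.13,0.7,100],[0,0,0,-0.21,-0.13,0.8,100],[0,0,0,-0.21,-0.13,0.9,100],[0,0,0,-0.21,-0.13,1,100]]]'
python3 -m crank '[[[0,0,0,0,0,0.1,100],[0,0,0,0,0,0.2,100],[0,0,0,0,0,0.3,100],[0,0,0,0,0,0.4,100],[0,0,0,0,0,0.5,100],[0,0,0,0,0,0.6,100],[0,0,0,0,0,0.7,100],[0,0,0,0,0,0.85,100],[0,0,0,0,0,1,100],[0,0,0,0,0,1,100]]]'
python3 -m crank '[[[0,0,0,0,0,0,0],[0,0,0,0,0,0,0],[0,0,0,0,0,0,0],[0,0,0,0,0,0,0],[0,0,0,0,0,0,0],[0,0,0,0,0,0,0],[0,0,0,0,0,0,0],[0,0,0,0,0,0,0],[0,0,0,0,0,0,0],[0,0,0,0,0,0,0]]]' 40
python3 go.py 0.546 -0.299 0.10 79.2
```

```text
clock: 6.3
position: [0.598, -0.0944, 0.1306]
orientation: [0.0, 0.094, 0.996, 0.0]
ft_force: [0.2, -0.2, -0.1]
opening: 0.0853
finger_force: 0.0
clock: 7.3
position: [0.5966, -0.0943, 0.0288]
orientation: [-0.002, 0.094, 0.996, 0.0]
ft_force: [0.3, 0.5, 0.3]
opening: 0.0853
finger_force: 0.0
clock: 8.3
position: [0.5986, -0.0946, 0.032]
orientation: [0.001, 0.094, 0.996, -0.0]
ft_force: [0.2, -0.6, 5.8]
opening: 0.0228
finger_force: 39.1
t 8.3 tcp [ 0.5986 -0.0946  0.032 ] F [ 0.2 -0.6  5.8] open 22.8 grip 39.1
turn [0.    0.001 0.   ] shift [ 0.133 -2.106 -0.68 ]
```

```bash
python3 -m crank '[[[0,0,0,0,0,-0.15,0],[0,0,0,0,0,-0.3,0],[0,0,0,0,0,-0.45,0],[0,0,0,0,-0.1,-0.6,0],[0,0,0,0,-0.2,-0.75,0],[0,0,0,0,-0.3,-0.9,0],[0,0,0,0,-0.4,-1,0],[0,0,0,0,-0.55,-1,0],[0,0,0,0,-0.7,-1,0],[0,0,0,0,-0.8,-1,0]]]'
python3 -m crank '[[[0,0,0,0.02,-0.1,0,0],[0,0,0,0.05,-0.2,0,0],[0,0,0,0.08,-0.35,0,0],[0,0,0,0.1,-0.5,0,0],[0,0,0,0.13,-0.65,0,0],[0,0,0,0.13,-0.8,0,0],[0,0,0,0.13,-0.9,0,0],[0,0,0,0.13,-1,0,0],[0,0,0,0.13,-1,0,0],[0,0,0,0.13,-1,0,0]]]'
python3 go.py 0.546 -0.299 0.04 79.2
```

```text
clock: 9.3
position: [0.5823, -0.1745, 0.1302]
orientation: [-0.001, 0.094, 0.996, 0.0]
ft_force: [0.1, 0.3, -1.1]
opening: 0.0226
finger_force: 39.3
clock: 10.3
position: [0.5517, -0.2689, 0.1312]
orientation: [-0.0, 0.094, 0.996, 0.0]
ft_force: [-0.1, -0.1, -0.9]
opening: 0.023
finger_force: 39.3
t 10.3 tcp [ 0.5517 -0.2689  0.1312] F [-0.1 -0.1 -0.9] open 23.0 grip 39.3
turn [ 0. -0. -0.] shift [-0.001 -0.306  0.912]
```

```bash
python3 -m crank '[[[0,0,0,0,-0.1,0,0],[0,0,0,0,-0.2,0.05,0],[0,0,0,0,-0.31,0.15,0],[0,0,0,0,-0.31,0.3,0],[0,0,0,0,-0.31,0.45,0],[0,0,0,0,-0.31,0.6,0],[0,0,0,0,-0.31,0.75,0],[0,0,0,0,-0.31,0.82,0],[0,0,0,0,-0.31,0.88,0],[0,0,0,0,-0.31,0.91,0]]]'
python3 -m crank '[[[0,0,0,0,0,0.01,0],[0,0,0,0,0,0.02,0],[0,0,0,0,0,0.03,0],[0,0,0,0,0,0.03,0],[0,0,0,0,0,0.03,0],[0,0,0,0,0,0.03,0],[0,0,0,0,0,0.03,50],[0,0,0,0,0,0.03,50],[0,0,0,0,0,0.03,50],[0,0,0,0,0,0.03,50]]]'
python3 go.py 0.546 -0.299 0.036 79.2
python3 - <<'E'
from vis import *
s=cam("scene"); cv2.imwrite("pics/s1.png",cv2.resize(s["frame"][220:400,170:370,::-1],None,fx=3,fy=3,interpolation=2))
E
```

```text
clock: 11.3
position: [0.5456, -0.2995, 0.0397]
orientation: [-0.0, 0.094, 0.996, 0.0]
ft_force: [0.1, 0.4, -1.8]
opening: 0.0229
finger_force: 39.3
clock: 12.3
position: [0.5459, -0.2994, 0.0374]
orientation: [0.0, 0.094, 0.996, -0.0]
ft_force: [-0.4, 0.5, -1.3]
opening: 0.0425
finger_force: 0.0
t 12.3 tcp [ 0.5459 -0.2994  0.0374] F [-0.4  0.5 -1.3] open 42.5 grip 0.0
turn [-0.  0.  0.] shift [-0.     0.004  0.014]
```

View pics/s1.png

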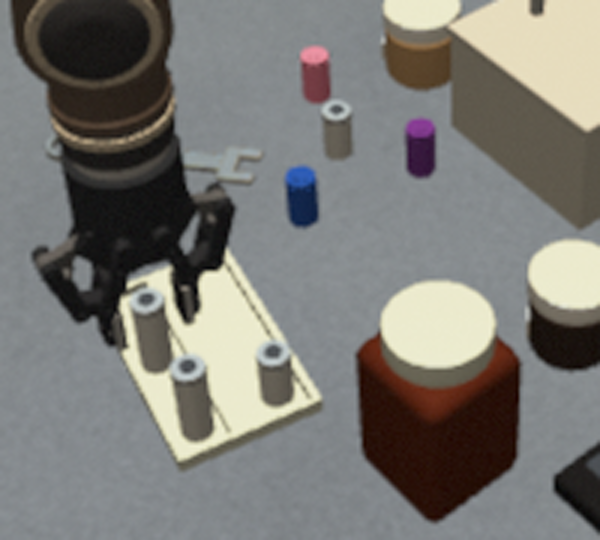

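The picture shows the long bush standing in the long row at crop (150,335) between the open fingers, nearer than the tall sample at (190,395).

```bash
python3 -m crank '[[[0,0,0,0,0,-0.15,50],[0,0,0,0,0,-0.3,50],[0,0,0,0,0,-0.45,50],[0,0,0,0,0,-0.6,50],[0,0,0,0,0,-0.75,60],[0,0,0,0.1,0.15,-0.9,80],[0,0,0,0.2,0.3,-1,80],[0,0,0,0.3,0.45,-1,80],[0,0,0,0.4,0.6,-1,80],[0,0,0,0.5,0.75,-1,80]]]'
python3 -m crank '[[[0,0,0,0.1,0.15,0,80],[0,0,0,0.2,0.3,0,80],[0,0,0,0.3,0.45,0,80],[0,0,0,0.4,0.6,0,80],[0,0,0,0.5,0.75,0,80],[0,0,0,0.6,0.9,0,80],[0,0,0,0.7,1,0,80],[0,0,0,0.8,1,0,80],[0,0,0,0.9,1,0,80],[0,0,0,0.9,1,0,80]]]'
python3 go.py 0.4484 -0.064 0.019 79.2
```

```text
clock: 13.35
position: [0.5101, -0.2151, 0.1374]
orientation: [-0.0, 0.094, 0.996, 0.0]
ft_force: [0.7, -0.0, -0.5]
opening: 0.0684
finger_force: 0.0
clock: 14.35
position: [0.4398, -0.1013, 0.1374]
orientation: [-0.0, 0.094, 0.996, -0.0]
ft_force: [-0.0, 0.5, 0.3]
opening: 0.0686
finger_force: 0.0
t 14.3 tcp [ 0.4398 -0.1013  0.1374] F [-0.   0.5  0.3] open 68.6 grip 0.0
turn [-0. -0. -0.] shift [-0.015  0.383  1.184]
```

```bash
python3 -m crank '[[[0,0,0,0,0.13,0,80],[0,0,0,-0.01,0.26,0.1,80],[0,0,0,-0.02,0.38,0.2,80],[0,0,0,-0.02,0.38,0.3,80],[0,0,0,-0.02,0.38,0.4,80],[0,0,0,-0.02,0.38,0.5,80],[0,0,0,-0.02,0.38,0.6,80],[0,0,0,-0.02,0.38,0.7,80],[0,0,0,-0.02,0.38,0.8,80],[0,0,0,-0.02,0.38,0.9,80]]]'
python3 -m crank '[[[0,0,0,0,0,0.1,80],[0,0,0,0,0,0.2,80],[0,0,0,0,0,0.28,80],[0,0,0,0,0,0.28,80],[0,0,0,0,0,0.28,0],[0,0,0,0,0,0.28,0],[0,0,0,0,0,0.28,0],[0,0,0,0,0,0.28,0],[0,0,0,0,0,0.28,0],[0,0,0,0,0,0.28,0]]]' 40
python3 go.py 0.5575 -0.240 0.13 79.2
```

```text
clock: 15.35
position: [0.4501, -0.0645, 0.0465]
orientation: [0.0, 0.094, 0.996, -0.0]
ft_force: [0.7, -0.4, 0.8]
opening: 0.0681
finger_force: 0.0
clock: 16.35
position: [0.4507, -0.0643, 0.0199]
orientation: [0.001, 0.094, 0.996, 0.0]
ft_force: [-1.3, 0.8, 5.3]
opening: 0.0225
finger_force: 39.3
t 16.4 tcp [ 0.4507 -0.0643  0.0199] F [-1.3  0.8  5.3] open 22.5 grip 39.3
turn [0.    0.001 0.   ] shift [-1.38  -1.526 -1.099]
```

```bash
python3 -m crank '[[[0,0,0,0,0,-0.15,0],[0,0,0,0,0,-0.3,0],[0,0,0,0,0,-0.45,0],[0,0,0,0,0,-0.6,0],[0,0,0,-0.1,-0.1,-0.75,0],[0,0,0,-0.2,-0.2,-0.9,0],[0,0,0,-0.3,-0.3,-1,0],[0,0,0,-0.4,-0.4,-1,0],[0,0,0,-0.5,-0.5,-1,0],[0,0,0,-0.6,-0.6,-1,0]]]'
python3 -m crank '[[[0,0,0,-0.1,-0.1,0,0],[0,0,0,-0.2,-0.2,0,0],[0,0,0,-0.3,-0.3,0,0],[0,0,0,-0.4,-0.4,0,0],[0,0,0,-0.5,-0.5,0,0],[0,0,0,-0.6,-0.6,0,0],[0,0,0,-0.7,-0.7,0,0],[0,0,0,-0.8,-0.8,0,0],[0,0,0,-0.87,-0.93,0,0],[0,0,0,-0.87,-0.93,0,0]]]'
python3 go.py 0.567 -0.2418 0.025 79.2
```

```text
clock: 17.35
position: [0.4979, -0.1352, 0.1183]
orientation: [-0.001, 0.094, 0.996, 0.0]
ft_force: [0.3, 0.1, -0.1]
opening: 0.0226
finger_force: 39.3
clock: 18.35
position: [0.5665, -0.2439, 0.119]
orientation: [0.0, 0.095, 0.996, -0.0]
ft_force: [0.7, -0.4, -0.2]
opening: 0.023
finger_force: 39.4
t 18.4 tcp [ 0.5665 -0.2439  0.119 ] F [ 0.7 -0.4 -0.2] open 23.0 grip 39.4
turn [-0.     0.    -0.001] shift [-0.001  0.022  0.94 ]
```

```bash
python3 -m crank '[[[0,0,0,0,0.02,0.1,0],[0,0,0,0,0.02,0.25,0],[0,0,0,0,0.02,0.4,0],[0,0,0,0,0.02,0.55,0],[0,0,0,0,0.02,0.68,0],[0,0,0,0,0.02,0.78,0],[0,0,0,0,0.02,0.85,0],[0,0,0,0,0.02,0.9,0],[0,0,0,0,0.02,0.93,0],[0,0,0,0,0.02,0.93,0]]]'
python3 -m crank '[[[0,0,0,0,0,0.005,0],[0,0,0,0,0,0.01,0],[0,0,0,0,0,0.015,0],[0,0,0,0,0,0.015,0],[0,0,0,0,0,0.015,0],[0,0,0,0,0,0.015,0],[0,0,0,0,0,0.015,50],[0,0,0,0,0,0.015,50],[0,0,0,0,0,0.015,50],[0,0,0,0,0,0.015,50]]]'
python3 -m crank '[[[0,0,0,0,0,-0.05,50],[0,0,0,0,0,-0.15,50],[0,0,0,0,0,-0.3,50],[0,0,0,0,0,-0.45,50],[0,0,0,0,0,-0.6,50],[0,0,0,0,0,-0.75,60],[0,0,0,0,0,-0.9,80],[0,0,0,0,0.1,-1,80],[0,0,0,0.1,0.25,-1,80],[0,0,0,0.2,0.4,-1,80]]]'
python3 -m crank '[[[0,0,0,0.1,0.1,-0.1,80],[0,0,0,0.15,0.2,-0.2,80],[0,0,0,0.2,0.3,-0.3,80],[0,0,0,0.25,0.4,-0.4,80],[0,0,0,0.25,0.5,-0.5,80],[0,0,0,0.25,0.6,-0.6,80],[0,0,0,0.25,0.7,-0.7,80],[0,0,0,0.25,0.8,-0.8,80],[0,0,0,0.25,0.9,-0.8,80],[0,0,0,0.25,1,-0.8,80]]]'
python3 go.py 0.517 0.135 0.2 0
python3 - <<'E'
from vis import *
s=cam("scene"); cv2.imwrite("pics/s2.png",cv2.resize(s["frame"][170:400,170:450,::-1],None,fx=2.5,fy=2.5,interpolation=2))
t=cam("top"); cv2.imwrite("pics/t2.png",t["frame"][:,:,::-1])
E
```

```text
clock: 19.35
position: [0.5662, -0.2401, 0.0262]
orientation: [-0.0, 0.094, 0.996, 0.0]
ft_force: [0.1, 1.5, -1.0]
opening: 0.0225
finger_force: 39.4
clock: 20.35
position: [0.5664, -0.2401, 0.0249]
orientation: [0.0, 0.094, 0.996, -0.0]
ft_force: [-0.5, -0.4, 0.1]
opening: 0.0427
finger_force: 0.0
clock: 21.35
position: [0.5544, -0.1963, 0.1257]
orientation: [0.001, 0.094, 0.996, -0.0]
ft_force: [-0.3, 1.1, 0.1]
opening: 0.0681
finger_force: 0.0
clock: 22.35
position: [0.5487, -0.0934, 0.2048]
orientation: [0.0, 0.094, 0.996, 0.0]
ft_force: [0.2, -0.0, 0.3]
opening: 0.0682
finger_force: 0.0
t 22.4 tcp [ 0.5487 -0.0934  0.2048] F [ 0.2 -0.   0.3] open 68.2 grip 0.0
turn [0.   0.   0.88] shift [0.739 2.184 0.048]
```

View pics/s2.png

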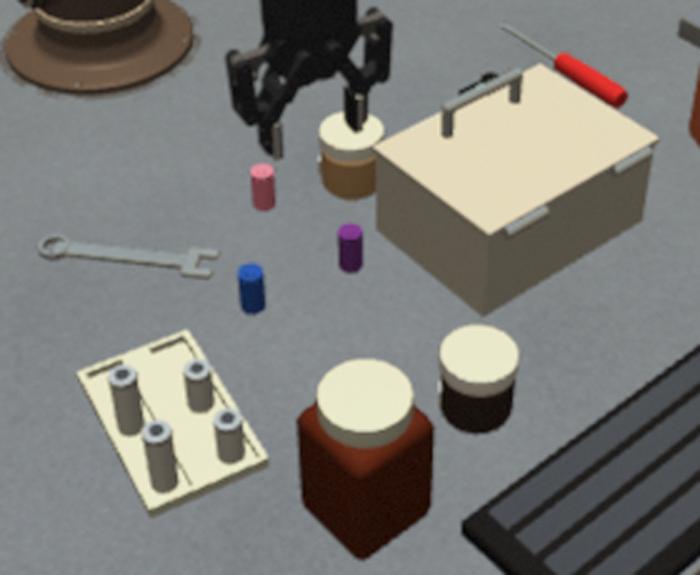

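Both bushes stand in their rows: the long one at crop (125,400) in line with the tall sample (160,455), and the short one at (199,385) in line with the short sample (228,435). Next is the handle.

```bash
python3 -m crank '[[[0,0,0.05,0.04,0.1,0,80],[0,0,0.1,0.08,0.2,0,80],[0,0,0.15,0.12,0.3,0,80],[0,0,0.2,0.16,0.4,0,80],[0,0,0.25,0.2,0.5,0,80],[0,0,0.3,0.24,0.6,0,80],[0,0,0.35,0.28,0.7,0,80],[0,0,0.4,0.32,0.8,0,80],[0,0,0.45,0.36,0.9,0,80],[0,0,0.5,0.36,1,0,80]]]'
python3 - <<'E'
from vis import *
im=cv2.imread("pics/t2.png"); 
x0,y0,x1,y1=218,245,272,262
h=cv2.cvtColor(im,cv2.COLOR_BGR2HSV)[y0:y1,x0:x1]
m=(h[...,2]<165)
ys,xs=np.nonzero(m); print(len(xs),xs.min()+x0,xs.max()+x0,np.median(ys)+y0)
for r in m.astype(int): print(''.join('.#'[v] for v in r))
t=cam("top")
T=lambda u,v:(190+u/3-.33,190+v/3-.33)
for a in(T(95,186),T(228,191),T(161,188)): print(plane(t,a,.14).round(4))
E
python3 go.py 0.517 0.135 0.2 -2
```

```text
clock: 23.45
position: [0.531, 0.011, 0.2042]
orientation: [-0.0, 0.469, 0.883, -0.0]
ft_force: [0.5, -0.8, -0.1]
opening: 0.0683
finger_force: 0.0
266 220 266 253.0
......................................................
......................................................
......................................................
......................................................
....#.##..............................................
...#######################....##......................
...###########################################........
..##############################################......
...#############################################......
...##############################################.....
....######.......###.############################.....
.....####................................########.....
.......#....................................#####.....
.............................................###......
......................................................
......................................................
......................................................
[0.5189 0.1831 0.14  ]
[0.5167 0.0853 0.14  ]
[0.5182 0.1346 0.14  ]
t 23.5 tcp [0.5315 0.0121 0.2042] F [0.2 1.7 0.8] open 68.3 grip 0.0
turn [-0.    -0.001  0.399] shift [1.101 0.566 0.042]
```

```bash
python3 -m crank '[[[0,0,0.05,0.1,0.06,0,80],[0,0,0.1,0.2,0.12,0,80],[0,0,0.15,0.3,0.18,0,80],[0,0,0.2,0.4,0.24,0,80],[0,0,0.25,0.5,0.3,0,80],[0,0,0.3,0.6,0.36,0,80],[0,0,0.35,0.7,0.42,0,80],[0,0,0.4,0.8,0.48,0,80],[0,0,0.4,0.9,0.55,0,80],[0,0,0.4,1,0.55,0,80]]]'
python3 go.py 0.5182 0.1345 0.121 -2
```

```text
clock: 24.5
position: [0.5211, 0.1249, 0.2042]
orientation: [-0.0, 0.717, 0.697, -0.0]
ft_force: [-0.3, 0.0, 0.6]
opening: 0.0682
finger_force: 0.0
t 24.5 tcp [0.5211 0.1249 0.2042] F [-0.3  0.   0.6] open 68.2 grip 0.0
turn [-0.     0.     0.004] shift [ 0.095 -0.031  0.832]
```

```bash
python3 -m crank '[[[0,0,0,0.1,-0.03,0,80],[0,0,0,0.1,-0.03,0.1,80],[0,0,0,0.1,-0.03,0.2,80],[0,0,0,0.1,-0.03,0.3,80],[0,0,0,0.1,-0.03,0.4,80],[0,0,0,0.1,-0.03,0.5,80],[0,0,0,0.1,-0.03,0.6,80],[0,0,0,0.1,-0.03,0.7,80],[0,0,0,0.1,-0.03,0.78,80],[0,0,0,0.1,-0.03,0.82,80]]]'
python3 -m crank '[[[0,0,0,0,0,0,0],[0,0,0,0,0,0,0],[0,0,0,0,0,0,0],[0,0,0,0,0,0,0],[0,0,0,0,0,0,0],[0,0,0,0,0,0,0],[0,0,0,0,0,0,0],[0,0,0,0,0,0,0],[0,0,0,0,0,0,0],[0,0,0,0,0,0,0]]]' 40
python3 go.py 0.5182 0.1345 0.122 -2
```

```text
clock: 25.5
position: [0.5178, 0.1344, 0.1217]
orientation: [-0.0, 0.718, 0.696, -0.0]
ft_force: [0.7, 0.2, -0.1]
opening: 0.0683
finger_force: 0.0
clock: 26.5
position: [0.5166, 0.1347, 0.1233]
orientation: [-0.001, 0.718, 0.696, -0.001]
ft_force: [-6.4, 0.1, 4.9]
opening: 0.0107
finger_force: 39.2
t 26.5 tcp [0.5166 0.1347 0.1233] F [-6.4  0.1  4.9] open 10.7 grip 39.2
turn [-0.002 -0.     0.003] shift [-0.001  0.016  0.013]
```

```bash
python3 -m crank '[[[0,0,0,0,0,-0.01,0],[0,0,0,0,0,-0.02,0],[0,0,0,0,0,-0.03,0],[0,0,0,0,0,-0.04,0],[0,0,0,0,0,-0.05,0],[0,0,0,0,0,-0.06,0],[0,0,0,0,0,-0.07,0],[0,0,0,0,0,-0.08,0],[0,0,0,0,0,-0.08,0],[0,0,0,0,0,-0.08,0]]]'
python3 -m crank '[[[0,0,0,0,0,-0.01,0],[0,0,0,0,0,-0.02,0],[0,0,0,0,0,-0.03,0],[0,0,0,0,0,-0.04,0],[0,0,0,0,0,-0.04,0],[0,0,0,0,0,-0.04,0],[0,0,0,0,0,-0.04,0],[0,0,0,0,0,-0.04,0],[0,0,0,0,0,-0.04,0],[0,0,0,0,0,-0.04,0]]]'
```

```text
clock: 27.5
position: [0.5184, 0.1345, 0.1293]
orientation: [-0.0, 0.718, 0.696, -0.0]
ft_force: [3.7, 4.4, -21.4]
opening: 0.0105
finger_force: 38.9
clock: 28.5
position: [0.5184, 0.1345, 0.1299]
orientation: [-0.001, 0.718, 0.696, -0.002]
ft_force: [12.5, 6.7, -43.3]
opening: 0.0106
finger_force: 38.9
```

The tug met a hard stop: about 43 N after a rise of about 6 mm, so the cover is caught. I'll lower it, let go, and press the button.

```bash
python3 -m crank '[[[0,0,0,0,0,0.03,0],[0,0,0,0,0,0.06,0],[0,0,0,0,0,0.09,0],[0,0,0,0,0,0.12,0],[0,0,0,0,0,0.12,0],[0,0,0,0,0,0.12,60],[0,0,0,0,0,0.12,60],[0,0,0,0,0,0.12,60],[0,0,0,0,0,0.12,60],[0,0,0,0,0,0.12,60]]]'
python3 -m crank '[[[0,0,0,0,0,-0.1,60],[0,0,0,0,0,-0.2,60],[0,0,0,0,0,-0.3,60],[0,0,0,0,0,-0.4,60],[0,0,0,0,0,-0.5,60],[0,0,0,0.15,-0.1,-0.6,0],[0,0,0,0.3,-0.2,-0.6,0],[0,0,0,0.45,-0.35,-0.6,0],[0,0,0,0.6,-0.5,-0.6,0],[0,0,0,0.77,-0.65,-0.6,0]]]'
python3 go.py 0.4527 0.2109 0.095 -2
```

```text
clock: 29.5
position: [0.5186, 0.1344, 0.1232]
orientation: [0.0, 0.718, 0.696, 0.0]
ft_force: [-0.3, -0.4, 0.3]
opening: 0.0511
finger_force: 0.0
clock: 30.5
position: [0.4552, 0.214, 0.1835]
orientation: [0.0, 0.718, 0.696, 0.0]
ft_force: [0.2, -0.3, 0.1]
opening: -0.0
finger_force: 0.0
t 30.5 tcp [0.4552 0.214  0.1835] F [ 0.2 -0.3  0.1] open -0.0 grip 0.0
turn [ 0.    -0.     0.002] shift [-0.031 -0.024  0.885]
```

```bash
python3 -m crank '[[[0,0,0,-0.03,-0.03,0.1,0],[0,0,0,-0.03,-0.03,0.2,0],[0,0,0,-0.03,-0.03,0.3,0],[0,0,0,-0.03,-0.03,0.4,0],[0,0,0,-0.03,-0.03,0.5,0],[0,0,0,-0.03,-0.03,0.6,0],[0,0,0,-0.03,-0.03,0.7,0],[0,0,0,-0.03,-0.03,0.8,0],[0,0,0,-0.03,-0.03,0.88,0],[0,0,0,-0.03,-0.03,0.88,0]]]'
python3 -m crank '[[[0,0,0,0,0,0.02,0],[0,0,0,0,0,0.04,0],[0,0,0,0,0,0.06,0],[0,0,0,0,0,0.08,0],[0,0,0,0,0,0.1,0],[0,0,0,0,0,0.12,0],[0,0,0,0,0,0.14,0],[0,0,0,0,0,0.16,0],[0,0,0,0,0,0.17,0],[0,0,0,0,0,0.18,0]]]'
python3 go.py 0.4527 0.2109 0.078 -2
```

```text
clock: 31.5
position: [0.4519, 0.2103, 0.0934]
orientation: [-0.0, 0.718, 0.696, -0.001]
ft_force: [0.7, 0.0, -0.2]
opening: -0.0001
finger_force: 0.0
clock: 32.5
position: [0.4529, 0.2107, 0.0779]
orientation: [0.0, 0.718, 0.696, 0.001]
ft_force: [-5.4, -2.4, 18.4]
opening: -0.0001
finger_force: 9.1
t 32.5 tcp [0.4529 0.2107 0.0779] F [-5.4 -2.4 18.4] open -0.1 grip 9.1
turn [ 0.001 -0.     0.002] shift [ 0.001 -0.002 -0.001]
```

```bash
python3 -m crank '[[[0,0,0,0,0,0.01,0],[0,0,0,0,0,0.02,0],[0,0,0,0,0,0.02,0],[0,0,0,0,0,0.02,0],[0,0,0,0,0,-0.1,0],[0,0,0,0,0,-0.25,0],[0,0,0,0,0,-0.45,0],[0,0,0,0,0,-0.65,0],[0,0,0,0,0,-0.85,0],[0,0,0,0,0,-1,0]]]'
python3 -m crank '[[[0,0,0,-0.05,0.05,-0.15,60],[0,0,0,-0.15,0.13,-0.25,60],[0,0,0,-0.25,0.2,-0.25,60],[0,0,0,-0.35,0.3,-0.25,60],[0,0,0,-0.45,0.4,-0.25,60],[0,0,0,-0.55,0.48,-0.25,60],[0,0,0,-0.65,0.56,-0.25,60],[0,0,0,-0.73,0.63,-0.25,60],[0,0,0,-0.73,0.63,-0.25,60],[0,0,0,-0.73,0.63,-0.25,60]]]'
python3 go.py 0.5175 0.1345 0.122 -2
python3 - <<'E'
from vis import *
t=cam("top")
p0=plane(t,(211,284.7),.088); print(p0)
cv2.imwrite("pics/t3.png",t["frame"][:,:,::-1])
E
```

```text
clock: 33.5
position: [0.4526, 0.2106, 0.1776]
orientation: [0.0, 0.718, 0.696, 0.0]
ft_force: [0.5, 0.5, -0.2]
opening: -0.0003
finger_force: 0.0
clock: 34.5
position: [0.5133, 0.1355, 0.2017]
orientation: [-0.0, 0.718, 0.696, -0.0]
ft_force: [1.0, -0.8, -0.9]
opening: 0.0512
finger_force: 0.0
t 34.5 tcp [0.5133 0.1355 0.2017] F [ 1.  -0.8 -0.9] open 51.2 grip 0.0
turn [-0.    -0.     0.002] shift [-0.008  0.043  0.797]
[0.45262118 0.21087847 0.088     ]
```

```bash
python3 -m crank '[[[0,0,0,0,0.03,0.1,60],[0,0,0,0,0.03,0.2,60],[0,0,0,0,0.03,0.3,60],[0,0,0,0,0.03,0.4,60],[0,0,0,0,0.03,0.5,60],[0,0,0,0,0.03,0.6,60],[0,0,0,0,0.03,0.7,60],[0,0,0,0,0.03,0.78,60],[0,0,0,0,0.03,0.8,60],[0,0,0,0,0.03,0.8,60]]]'
python3 -m crank '[[[0,0,0,0,0,0,0],[0,0,0,0,0,0,0],[0,0,0,0,0,0,0],[0,0,0,0,0,0,0],[0,0,0,0,0,0,0],[0,0,0,0,0,0,0],[0,0,0,0,0,0,0],[0,0,0,0,0,0,0],[0,0,0,0,0,0,0],[0,0,0,0,0,0,0]]]' 50
python3 -m crank '[[[0,0,0,0,0.01,-0.03,0],[0,0,0,0,0.02,-0.05,0],[0,0,0,0,0.03,-0.08,0],[0,0,0,0,0.04,-0.1,0],[0,0,0,0,0.05,-0.13,0],[0,0,0,0,0.06,-0.15,0],[0,0,0,0,0.07,-0.18,0],[0,0,0,0,0.08,-0.2,0],[0,0,0,0,0.1,-0.25,0],[0,0,0,0,0.1,-0.25,0]]]'
```

```text
clock: 35.55
position: [0.5161, 0.1355, 0.1215]
orientation: [-0.0, 0.718, 0.696, -0.0]
ft_force: [-0.1, -0.1, 0.1]
opening: 0.0513
finger_force: 0.0
clock: 36.55
position: [0.5167, 0.1356, 0.1223]
orientation: [0.0, 0.718, 0.696, 0.0]
ft_force: [-0.8, -0.7, 5.0]
opening: 0.0105
finger_force: 48.9
clock: 37.55
position: [0.5267, 0.1353, 0.1476]
orientation: [0.0, 0.718, 0.696, 0.0]
ft_force: [-0.7, 2.0, -4.0]
opening: 0.0103
finger_force: 48.8
```

```bash
python3 -m crank '[[[0,0,0,0,0.027,-0.048,0],[0,0,0,0,0.056,-0.094,0],[0,0,0,0,0.087,-0.139,0],[0,0,0,0,0.119,-0.183,0],[0,0,0,0,0.153,-0.225,0],[0,0,0,0,0.189,-0.266,0],[0,0,0,0,0.226,-0.305,0],[0,0,0,0,0.265,-0.343,0],[0,0,0,0,0.306,-0.379,0],[0,0,0,0,0.348,-0.414,0]]]'
python3 -m crank '[[[0,0,0,0,0.04,-0.03,0],[0,0,0,0,0.09,-0.06,0],[0,0,0,0,0.13,-0.09,0],[0,0,0,0,0.18,-0.12,0],[0,0,0,0,0.23,-0.15,0],[0,0,0,0,0.28,-0.17,0],[0,0,0,0,0.33,-0.19,0],[0,0,0,0,0.38,-0.21,0],[0,0,0,0,0.43,-0.23,0],[0,0,0,0,0.48,-0.25,0]]]'
python3 -m crank '[[[0,0,0,0,0,0,0],[0,0,0,0,0,0,0],[0,0,0,0,0,0,0],[0,0,0,0,0,0,0],[0,0,0,0,0,0,0],[0,0,0,0,0,0,0],[0,0,0,0,0,0,0],[0,0,0,0,0,0,0],[0,0,0,0,0,0,0],[0,0,0,0,0,0,0]]]'
python3 - <<'E'
from vis import *
s=cam("scene"); cv2.imwrite("pics/s4.png",s["frame"][:,:,::-1])
E
```

```text
clock: 38.55
position: [0.5595, 0.1344, 0.1898]
orientation: [-0.001, 0.718, 0.696, -0.0]
ft_force: [-10.1, 2.7, 7.1]
opening: 0.0101
finger_force: 48.7
clock: 39.55
position: [0.6094, 0.1329, 0.216]
orientation: [0.001, 0.718, 0.696, 0.001]
ft_force: [-4.5, 2.9, 7.9]
opening: 0.0104
finger_force: 51.1
clock: 40.55
position: [0.6099, 0.133, 0.2161]
orientation: [0.001, 0.718, 0.696, 0.002]
ft_force: [-4.0, 2.9, 7.0]
opening: 0.0099
finger_force: 51.1
```

View pics/s4.png

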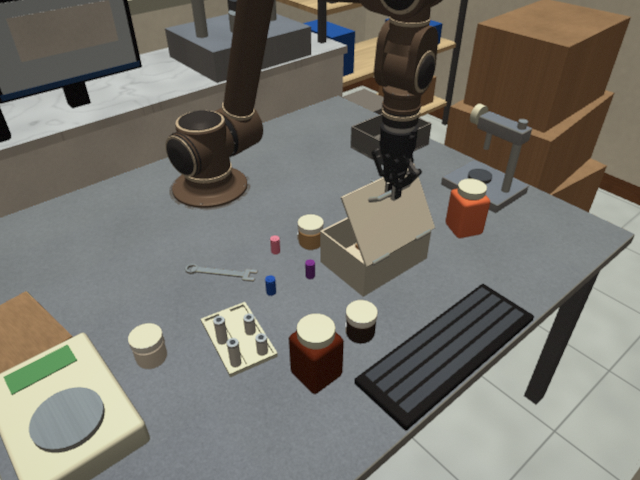

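The cover stands open at about 1 rad, held by the bar at about (395,190). Both bushes are upright in the rack at (221,330) and (249,324), and the bystanders haven't moved.

```bash
python3 -c "
from rig import env
print(env.hand_in())"
```

```text
the job is handed in; nothing more can be done
None
```

Job handed in at about 41 s: both bushes stand in their matching rows, the tug showed the cover was caught, the button was pressed fully down, and the gripper is holding the cover open at about 1.0 rad.

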